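# Draw a flat bar over the lip of a stock rack into its sprung cradle

### The job

The stock rack on the forge bench holds two flat steel bars, each kept in its slot by a lip at its front end. Take the wider bar: tip its front end up over the lip, draw it out endwise along the rack against the spring buffer until its tail drops behind the lip and it lies flat in the cradle, clamped between lip and buffer, then let go. Keep it on the rack rather than lifting it off bodily, and leave the narrower bar and the things on the bench where they are.

Things in the scene. Friction and masses are not known exactly. Their poses are not given: they have to be found in the camera images.
- rack: Fixed grey steel stock rack, 490 x 170 mm, two equal lanes centred on y = +40 and -40 mm. Origin: bench top, midway between the lanes, below the rocker bar; +x: direction in which bars are drawn out; z up. Base plate top at z = 16 mm from x = -85 to 405. Slot rails x 30 to 138, 44 mm apart, top z = 38; guide cheeks x 114 to 174, 44 mm apart, top z = 48
- rocker (a point): Top of the rocker bar, a fixed round cross bar 14 mm thick at x = 0 of the rack, top 30 mm above the bench. A bar rests on it and on the slot floor (30 mm high, rack x 80 to 138). The tail overhangs on the -x side with 14 mm of free space above the base plate
- lip (a point): Middle of the top edge of the lip, a wall across both lanes at rack x = 138 to 142 mm, top 40 mm above the bench, 10 mm above slot floor and cradle deck
- cradle (a point): Middle of the cradle deck beyond the lip, between the lanes, at rack x = 240 mm, 30 mm above the bench. It reaches from the lip to the spring buffer's face at x = 336 when relaxed (194 mm long). Rails x 180 to 330, 62 mm apart in each lane, top z = 38. A seated bar has its origin at rack x = 214, z = 30 mm, its tail end against the lip
- wide_bar: The wider flat steel bar, 200 x 40 x 8 mm, 0.4 to 0.8 kg, an upright lug across its tail. Starts level in either lane, front end 5 to 15 mm short of the lip. Origin: mid-width on the underside, 72 mm from the tail end, 128 mm from the front end; +x to the front, z up. Centre of mass near x = +20 mm: a few N down on the tail plate tip it over the rocker bar, 0.2 rad at most
- wide_bar_lug (a point): Top middle of the wide bar's lug, 38 mm above the bar's underside (30 above its top face). The lug spans the bar's width, is 8 mm thick, x = -37 to -29 mm of the bar; behind it the flat tail plate, 35 mm long, runs to x = -72
- wide_bar_front (a point): Middle of the lower edge of the wide bar's front end
- narrow_bar: The narrower bar, in the other lane: like the wide one but 24 mm wide, same origin. To be left alone
- buffer (a joint): Travel (m) of the spring buffer, a rubber-faced cross plate at the cradle's far end: 0 relaxed, up to 0.020 pushed in along rack +x. 3 N to start it, then 0.8 N per mm; springs back. A seated bar keeps it pushed in 6 mm (8 N); getting the bar's tail past the lip takes slightly more
- hammer: Hammer, 280 mm, lying on the bench; bystander
- flux_can: Can, 70 mm across, 110 mm tall, on the bench; bystander
- firebrick: Pale firebrick, 115 x 200 x 63 mm, on the bench; bystander
There are look-alikes about, which are no part of the job. Leave any black or turquoise look-alike of the wide_bar alone.

How it is judged:
On the way, in this order (a step that is already met when the one before it is completed fails the run):
1. the wide bar's front end is tipped up above the lip while still short of it (z of wide_bar_front in the frame of rack above 0.041 m and x of wide_bar_front in the frame of rack below 0.142 m), for 0.1 s.
2. its front end has been drawn 60 mm past the lip, the tail still behind it (x of wide_bar_front in the frame of rack between 0.202 and 0.335 m), for 0.1 s.
At the end, for the whole second after the job is handed in: the wide bar lies flat (within 4 mm in height, 0.04 rad) on the cradle deck beyond the lip, tail within 5 mm of the lip's far side, in line with the rack within 0.06 rad, holding the buffer pushed in 3 to 11 mm, at rest; the narrow bar is within 12 mm of its start (x of wide_bar in the frame of rack between 0.21 and 0.219 m and z of wide_bar in the frame of rack between 0.027 and 0.034 m and z of wide_bar_front in the frame of rack below 0.034 m and angle between wide_bar's own z axis and vertical below 0.04 rad and angle between the x axis of wide_bar and the x axis of rack, either way round below 0.06 rad and value of joint buffer between 0.003 and 0.011 m and linear speed of wide_bar below 0.01 m/s and distance of narrow_bar from where it was at the start of the episode below 0.012 m); the robot touches nothing.
It fails at once if the wide bar is lifted bodily off the rack (its origin more than 50 mm above the slot floor) (z of wide_bar in the frame of rack above 0.08 m).
It fails at once if the narrow bar is moved more than 20 mm (distance of narrow_bar from where it was at the start of the episode above 0.02 m).
It fails at once if a bystander is moved more than 30 mm (distance of any of hammer, flux_can, firebrick from where it was at the start of the episode above 0.03 m).
It also fails if it takes over 54 s, if anything falls off the work surface, if the arm or the gripper's body presses on something with over 40 N, if the wrist force passes 120 N, or if a joint passes its speed limit or range.

### The arm

A 7-joint arm with a two-finger parallel gripper is mounted at the origin on the work surface. World frame = base frame: x ahead of the robot, y to its left, z up, the work surface at z = 0. Lengths are in m, angles in rad, forces in N, time in s.
With the tool pointing down it reaches from about 0.4 to 0.875 m from the base axis. Payload 6.5 kg.
Tool frame: the origin (TCP) lies midway between the tips of the shut fingers; the grasp point (between the pads) lies 19 mm behind it; z points along the fingers, y is the line along which they close (so a half turn about z gives the same grasp; the last joint's range is limited). The gripper opens to 88 mm and grips with 3 to 60 N. Pads are 18 mm wide; open, the fingers measure 123 mm over their backs; the gripper's body (75 mm by 187 mm) begins 45 mm behind the grasp point.
Start: joints at [-1.195, 0.536, -0.004, 1.538, 0.003, 1.067, -0.071], TCP at [0.278, 0.588, 0.203] pointing down, gripper open.
Joint ranges: [-2.7, 2.7], [-0.37, 2.16], [-1.27, 1.26], [0.24, 2.4], [-1.31, 4.45], [0.19, 1.91], [-2.76, 2.76]. Speed limits (rad/s): [2.39, 2.39, 3.14, 3.14, 3.14, 3.14, 3.14].

### API

Orientations are given as a unit quaternion [x, y, z, w].
In Python, from cell import sensors, snapshot, get_calibration, workorder, models gives the robot as it stands.
- The arm moves only by the shell command python3 -m pendant 'ROWS' [FORCE]. ROWS is JSON, a list that holds one entry, the list of rows, each a list of 7 numbers: the shift along the tool's x, y, z in m, then the turn, a rotation vector about the tool's x, y, z in rad, then the opening, from 0 (shut) to 1 (fully open). In form: [[[x, y, z, rx, ry, rz, jaw], ...]]. A call has exactly 5 rows; each row is the pose to reach, as a shift and turn from the pose commanded when the call began, along the tool's axes at that moment; what a row does not reach only later rows make up. A row lasts 1/8 s, in which the tool goes at most 62.5 mm and 10.7 degrees, less where a joint would pass 70% of its speed; a pose out of reach is approached as far as the arm can. A call with a gripper value outside its range is refused whole. The fingers move at their own pace and stop on an object; FORCE is the grip in N (left out, the last holds). Time passes only in rows, so rows that repeat a pose let the fingers close, or fill a call up. It gives the time, the measured TCP pose, the force, the opening and the grip force at its end, in the units of the state.
- sensors.get_obs(): the state, without advancing time (a new reading comes with each control period).
- snapshot(name): name is "scene" or "top"; returns the picture (400x640x3 uint8, red, green, blue); there is no depth.
- get_calibration(name): a dict with "intrinsics" (3x3 intrinsics, pixels), "origin" and "rotation" of the camera in the world. Camera axes: x right, y up, looking along -z (the intrinsics and any distortion apply to the point x, -y, -z); pixel columns grow to the right and rows downward; lengths in m; the calibration is good to about 2 mm. A picture is of the moment at which its call begins. get_calibration takes no time and is no camera call.
- workorder.job_done(): hands the job in; it is judged then, once.
Trained networks look in the newest picture that a camera, given by its name, has taken for a name from the list of things; names that differ only in an ending like _2 or _b are one class to them, and where a whole thing is asked for, a point or a joint stands for the part that bears it (a point fixed in the world has none). Each returns a list of dicts, best first, with "conf" (0 to 1); they miss things now and then, are a little off and sometimes report something else, mostly with a low value. They report only what shows in the picture. A call takes as long as a camera call. They do not tell look-alikes from the thing itself.
- models.search_frame(camera, query): "xy" ([column, row] in pixels, amid what is visible of it).
- models.cut_out(camera, query): "mask" (400x640 bool, what is visible of it) and "xy" ([column, row] in pixels, amid what is visible of it).
- models.spot_point(camera, query): "xy" ([column, row] in pixels: a listed point, or the origin of a listed thing).
The state is a dict: "time_s": time; "q": joint angles; "joint_velocities": joint speeds; "joint_efforts": joint torques, N m; "tcp_pos": TCP position; "ee_rot": TCP orientation; "wrist_force": force on the tool from outside, world axes, zero at the start; "torque": the same for the moment, N m; "grip_width": finger opening in m; "finger_force": force on a finger pad.
Only numpy, scipy, OpenCV 4.12 (cv2) and the standard library are available. Lean on these libraries where they do the work, as an engineer would, in place of code of your own. Each camera call takes 0.05 s, during which the arm holds its last target. There are 200 camera calls.

## Working session

There is one attempt and no reset: what is moved stays moved. The work goes in short steps, Python scripts to look and compute and a shell command to move; the robot and the scene stay as the last step left them, time stands still between calls to the robot, and variables do not carry over. Pictures are saved under pics/ and viewed, at most 10 in all, crops included, and the job is handed in when it is done.

```bash
mkdir -p pics; ls; cat > h.py <<'E'
import numpy as np,cv2
from cell import sensors,snapshot,get_calibration,workorder,models
def ray(cam,xy):
    c=get_calibration(cam);K=np.array(c["intrinsics"]);R=np.array(c["rotation"]);o=np.array(c["origin"])
    p=np.linalg.solve(K,[xy[0],xy[1],1.]);return o,R@np.array([p[0],-p[1],-p[2]])
def at(cam,xy,z):
    o,d=ray(cam,xy);return o+d*(z-o[2])/d[2]
def px(cam,P):
    c=get_calibration(cam);K=np.array(c["intrinsics"]);v=np.array(c["rotation"]).T@(np.array(P)-c["origin"])
    u=K@np.array([v[0],-v[1],-v[2]]);return u[:2]/u[2]
E
python3 - <<'E'
from h import *
for n in("scene","top"):
    im=snapshot(n);cv2.imwrite(f"pics/{n}0.png",im[:,:,::-1])
    c=get_calibration(n);print(n,{k:np.round(v,3).tolist() if not isinstance(v,str) else v for k,v in c.items()})
    for q,z in(("wide_bar",.03),("narrow_bar",.03),("wide_bar_lug",.068),("wide_bar_front",.03),("rocker",.03),("lip",.04),("cradle",.03),("rack",0)):
        for r in models.spot_point(n,q)[:4]: print(q,round(r["conf"],2),np.round(r["xy"]),np.round(at(n,r["xy"],z),3)[:2])
E
```

```text
pics
scene {'intrinsics': [[382.947, 0.0, 322.7], [0.0, 382.947, 201.637], [0.0, 0.0, 1.0]], 'origin': [1.494, 0.328, 1.051], 'rotation': [0.23, 0.315, 0.76, 0.52]}Traceback (most recent call last):
  File "<stdin>", line 6, in <module>
  File "h.py", line 7, in at
    o,d=ray(cam,xy);return o+d*(z-o[2])/d[2]
        ~~~^^^^^^^^
  File "h.py", line 5, in ray
    p=np.linalg.solve(K,[xy[0],xy[1],1.]);return o,R@np.array([p[0],-p[1],-p[2]])
                                                   ~^~~~~~~~~~~~~~~~~~~~~~~~~~~~~
ValueError: matmul: Input operand 1 has a mismatch in its core dimension 0, with gufunc signature (n?,k),(k,m?)->(n?,m?) (size 3 is different from 4)
```

Rotation is a quaternion.

```bash
sed -i 's/np.array(c\["rotation"\])/Rot.from_quat(c["rotation"]).as_matrix()/; 1a from scipy.spatial.transform import Rotation as Rot' h.py
python3 - <<'E'
from h import *
for n in("scene","top"):
    im=snapshot(n);cv2.imwrite(f"pics/{n}0.png",im[:,:,::-1])
    c=get_calibration(n);print(n,np.round(c["origin"],3),np.round(c["rotation"],3))
    for q,z in(("wide_bar",.03),("narrow_bar",.03),("wide_bar_lug",.068),("wide_bar_front",.03),("rocker",.03),("lip",.04),("cradle",.03),("rack",0)):
        for r in models.spot_point(n,q)[:4]: print(q,round(r["conf"],2),np.round(r["xy"]),np.round(at(n,r["xy"],z),3)[:2])
E
```

```text
scene [1.494 0.328 1.051] [0.23  0.315 0.76  0.52 ]
wide_bar 0.91 [219. 212.] [ 0.696 -0.36 ]
wide_bar 0.83 [294. 171.] [ 0.373 -0.198]
wide_bar 0.76 [295. 192.] [ 0.491 -0.142]
wide_bar 0.56 [245. 153.] [ 0.34  -0.447]
narrow_bar 0.68 [285. 206.] [ 0.575 -0.145]
wide_bar_lug 0.88 [217. 202.] [ 0.685 -0.367]
wide_bar_lug 0.83 [283. 181.] [ 0.487 -0.193]
wide_bar_lug 0.74 [240. 150.] [ 0.376 -0.445]
wide_bar_lug 0.58 [297. 165.] [ 0.374 -0.185]
wide_bar_front 0.96 [232. 234.] [ 0.771 -0.261]
wide_bar_front 0.86 [298. 149.] [ 0.228 -0.244]
wide_bar_front 0.77 [252. 137.] [ 0.224 -0.474]
wide_bar_front 0.67 [327. 193.] [ 0.448 -0.026]
rocker 0.57 [288. 195.] [ 0.517 -0.159]
lip 0.96 [324. 204.] [ 0.517 -0.009]
cradle 0.96 [349. 206.] [0.482 0.078]
rack 0.68 [290. 200.] [ 0.513 -0.154]
rack 0.23 [285. 197.] [ 0.5   -0.181]
top [0.374 0.011 1.416] [ 0.049 -0.05  -0.7    0.711]
wide_bar 0.9 [435. 176.] [ 0.662 -0.364]
wide_bar 0.89 [372. 230.] [ 0.489 -0.163]
wide_bar 0.71 [466. 289.] [ 0.311 -0.452]
narrow_bar 0.84 [369. 204.] [ 0.568 -0.154]
narrow_bar 0.74 [471. 218.] [ 0.531 -0.476]
narrow_bar 0.39 [373. 228.] [ 0.495 -0.167]
wide_bar_lug 0.6 [385. 232.] [ 0.48  -0.197]
wide_bar_lug 0.6 [387. 278.] [ 0.34  -0.205]
wide_bar_lug 0.6 [468. 277.] [ 0.347 -0.448]
wide_bar_front 0.92 [481. 326.] [ 0.2   -0.494]
wide_bar_front 0.82 [332. 233.] [ 0.475 -0.037]
wide_bar_front 0.64 [405. 149.] [ 0.751 -0.27 ]
rocker 0.89 [371. 219.] [ 0.522 -0.161]
rocker 0.41 [386. 231.] [ 0.484 -0.208]
lip 0.82 [324. 221.] [ 0.512 -0.014]
cradle 0.69 [289. 226.] [0.497 0.096]
cradle 0.25 [383. 230.] [ 0.489 -0.198]
rack 0.58 [369. 220.] [ 0.522 -0.158]
```

View pics/scene0.png

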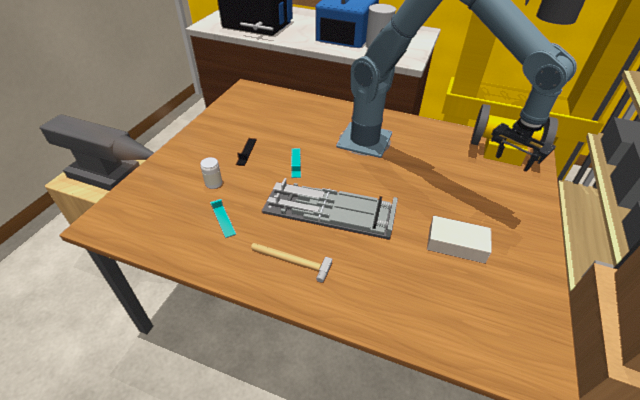

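View pics/top0.png

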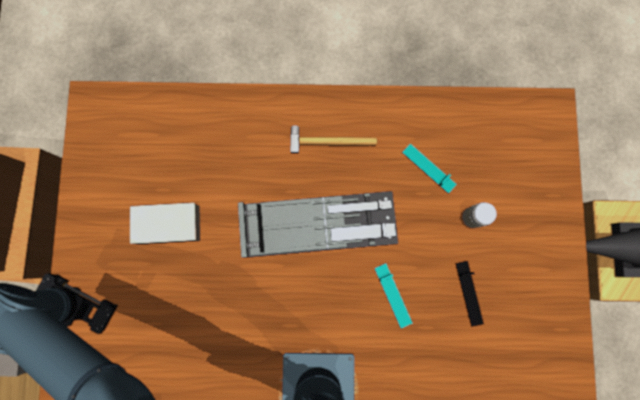

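```bash
python3 - <<'E'
from h import *
im=cv2.imread("pics/top0.png");cv2.imwrite("pics/c1.png",cv2.resize(im[180:270,232:408],None,fx=4.5,fy=4.5,interpolation=cv2.INTER_CUBIC))
m=models.cut_out("top","rack")
for r in m[:1]:
    print(r["conf"],r["mask"].sum());pts=np.argwhere(r["mask"])[:,::-1].astype(np.float32);b=cv2.boxPoints(cv2.minAreaRect(pts));print(b);print([np.round(at("top",p,.016)[:2],3) for p in b])
E
```

```text
0.74 7011
[[236.37054 203.33835]
 [393.21936 188.71683]
 [398.3454  243.70508]
 [241.49658 258.3266 ]]
[array([0.567, 0.267]), array([ 0.622, -0.234]), array([ 0.447, -0.248]), array([0.393, 0.244])]
```

View pics/c1.png

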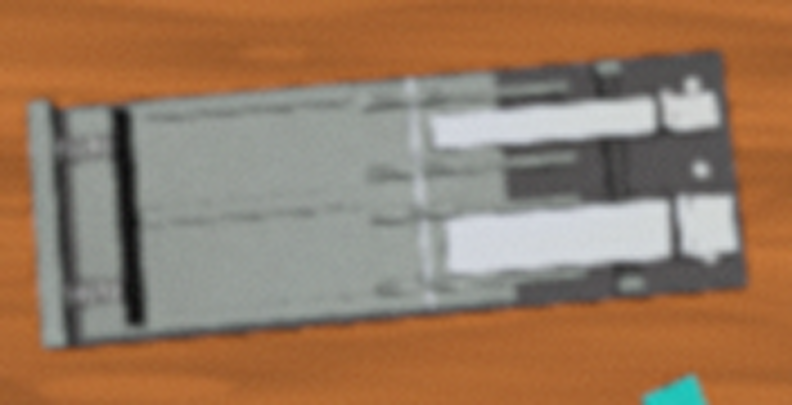

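```bash
cat >> h.py <<'E'
# rack pose -> world
def rk(P,p): c,s=np.cos(p[2]),np.sin(p[2]); P=np.atleast_2d(P); return np.c_[p[0]+c*P[:,0]-s*P[:,1],p[1]+s*P[:,0]+c*P[:,1],P[:,2]]
E
python3 - <<'E'
from h import *
from scipy.optimize import least_squares
C=[((720,53),(-.085,-.085,.016)),((746,287),(-.085,.085,.016)),((412,78),(.14,-.085,.04)),((430,303),(.14,.085,.04)),((604,70),(0,-.08,.03)),((632,283),(0,.08,.03))]
uv=np.array([[232+(a[0]-2)/4.5,180+(a[1]-2)/4.5] for a,_ in C]);P=np.array([b for _,b in C])
f=lambda p:(np.array([px("top",w) for w in rk(P,p)])-uv).ravel()
r=least_squares(f,[.52,-.16,1.6],loss="soft_l1");print(r.x,np.round(f(r.x).reshape(-1,2),1).tolist())
def inv(w): 
    c,s=np.cos(r.x[2]),np.sin(r.x[2]);d=w[:2]-r.x[:2];return np.round([c*d[0]+s*d[1],-s*d[0]+c*d[1]],4)
# bar points
for n,a,z in (("frontU",(446,219),.038),("frontL",(450,273),.038),("tailU",(732,196),.038),("tailL",(738,250),.038),("lugL-front-top-U",(670,200),.068),("lugfrontL",(673,260),.068),("lugRearU",(678,198),.068),("buf",(127,110),.05),("buf",(142,322),.05),("nfront",(430,133),.038)):
    w=at("top",[232+(a[0]-2)/4.5,180+(a[1]-2)/4.5],z);print(n,np.round(w,4),inv(w))
print(inv(np.array(at("scene",[324,204],.04))),"scene lip"); 
im=cv2.imread("pics/scene0.png")
for X in ((-.085,-.085,.016),(-.085,.085,.016),(.405,.085,.016),(.405,-.085,.016),(.14,.085,.04),(.14,-.085,.04),(.14,0,.04)):
    q=px("scene",rk(X,r.x)[0]);print(X,np.round(q));cv2.circle(im,tuple(int(round(v*8)) for v in q),12,(0,0,255),-1,shift=3)
cv2.imwrite("pics/c2.png",cv2.resize(im[170:245,255:405],None,fx=5,fy=5,interpolation=cv2.INTER_CUBIC))
E
```

```text
[ 0.52279369 -0.15375324  1.67398039] [[0.3, -0.7], [0.6, 0.3], [-1.0, -1.4], [-0.1, 2.7], [0.4, -1.3], [-0.5, 1.7]]
frontU [ 0.4905 -0.0337  0.038 ] [0.1227 0.0198]
frontL [ 0.4532 -0.0369  0.038 ] [0.1234 0.0572]
tailU [ 0.5096 -0.2322  0.038 ] [-0.0766  0.0212]
tailL [ 0.4721 -0.236   0.038 ] [-0.0766  0.0589]
lugL-front-top-U [ 0.5032 -0.1847  0.068 ] [-0.0288  0.0227]
lugfrontL [ 0.4625 -0.1866  0.068 ] [-0.0264  0.0633]
lugRearU [ 0.5047 -0.1902  0.068 ] [-0.0343  0.0218]
buf [0.5616 0.1882 0.05  ] [ 0.3361 -0.0738]
buf [0.4159 0.1731 0.05  ] [0.3361 0.0727]
nfront [ 0.5504 -0.0219  0.038 ] [ 0.1283 -0.041 ]
[ 0.1432 -0.0122] scene lip
(-0.085, -0.085, 0.016) [261. 210.]
(-0.085, 0.085, 0.016) [276. 181.]
(0.405, 0.085, 0.016) [395. 205.]
(0.405, -0.085, 0.016) [390. 237.]
(0.14, 0.085, 0.04) [329. 187.]
(0.14, -0.085, 0.04) [318. 217.]
(0.14, 0, 0.04) [324. 202.]
```

View pics/c2.png

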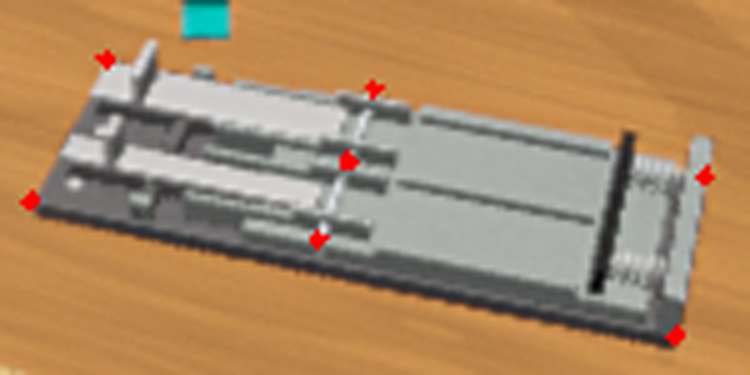

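Candidates (top view): the grey wide bar (362,232), the grey narrow bar (360,208), turquoise look-alikes (430,168) and (393,297), and a black one (470,293). I choose the grey wide bar at (362,232). The crops show it in the lower rack lane (rack y=+40) with its origin at about rack x=-0.004, and the fitted rack pose lands on the rack corners in the scene view too.

```bash
cat >> h.py <<'E'
RP=np.array([.5228,-.1538,1.674])
def tool(tx,tz,th,y=.04):
    """TCP pose for tip point at rack (tx,y,tz), pitched nose-up th; tool y along rack x"""
    Rr=Rot.from_euler("z",RP[2])*Rot.from_euler("y",-th)
    z=-Rr.as_matrix()[:,2]; yv=Rr.as_matrix()[:,0]; R=np.c_[np.cross(yv,z),yv,z]
    return rk([tx,y,tz],RP)[0],R
def rows(*targets,base=None):
    o=sensors.get_obs(); p0,R0=(np.array(o["tcp_pos"]),Rot.from_quat(o["ee_rot"]).as_matrix()) if base is None else base
    for p,R in targets:
        best=min((Rot.from_matrix(R0.T@R@np.diag(s)).as_rotvec() for s in([1,1,1],[-1,-1,1])),key=np.linalg.norm)
        print(np.round(R0.T@(p-p0),4).tolist(),np.round(best,4).tolist())
E
python3 - <<'E'
from h import *
o=sensors.get_obs();print(o["time_s"],np.round(o["ee_rot"],3),o["grip_width"],o["tcp_pos"]);print(Rot.from_quat(o["ee_rot"]).as_matrix().round(2))
rows(tool(-.035,.16,0),tool(-.035,.042,0))
E
```

```text
1.05 [0.219 0.976 0.    0.   ] 0.0883095310432101 [0.2779159  0.58759344 0.20283959]
[[-0.9   0.43  0.  ]
 [ 0.43  0.9   0.  ]
 [-0.    0.   -1.  ]]
[-0.5223, -0.6162, 0.0428] [0.0, 0.0, -0.545]
[-0.5223, -0.6162, 0.1608] [0.0, 0.0, -0.545]
```

```bash
python3 -m pendant '[[[-0.04,-0.047,0,0,0,0,1],[-0.08,-0.094,0,0,0,0,1],[-0.12,-0.141,0,0,0,0,1],[-0.16,-0.188,0,0,0,0,1],[-0.2,-0.235,0,0,0,0,1]]]'
python3 -m pendant '[[[-0.04,-0.047,0,0,0,0,0.6],[-0.08,-0.094,0,0,0,0,0.6],[-0.12,-0.141,0,0,0,0,0.6],[-0.16,-0.188,0,0,0,0,0.6],[-0.2,-0.235,0,0,0,0,0.6]]]'
python3 -c "
from h import *
rows(tool(-.035,.12,0),tool(-.035,.042,0))"
```

```text
time_s: 1.68
tcp_pos: [0.3587, 0.2878, 0.2031]
ee_rot: [0.219, 0.976, 0.0, 0.0]
wrist_force: [1.1, -0.2, 0.3]
grip_width: 0.0884
finger_force: 0.0
time_s: 2.3
tcp_pos: [0.4391, -0.0101, 0.2033]
ee_rot: [0.219, 0.976, 0.0, 0.001]
wrist_force: [0.5, -0.2, 0.4]
grip_width: 0.0529
finger_force: 0.0
[-0.1208, -0.1449, 0.0833] [0.0007, 0.0014, -0.5446]
[-0.1208, -0.145, 0.1613] [0.0007, 0.0014, -0.5446]
```

```bash
python3 -m pendant '[[[-0.03,-0.036,0,0,0,-0.136,0.6],[-0.06,-0.072,0.02,0,0,-0.272,0.6],[-0.09,-0.108,0.045,0,0,-0.408,0.6],[-0.121,-0.145,0.083,0,0,-0.545,0.6],[-0.121,-0.145,0.083,0,0,-0.545,0.6]]]'
python3 - <<'E'
from h import *
a=snapshot("scene")
cv2.imwrite("pics/s2.png",cv2.resize(a[140:230,240:360],None,fx=5,fy=5,interpolation=cv2.INTER_CUBIC)[:,:,::-1])
rows(tool(-.035,.12,0),tool(-.035,.042,0))
E
```

```text
time_s: 2.92
tcp_pos: [0.4839, -0.195, 0.1173]
ee_rot: [-0.049, 0.999, -0.0, -0.002]
wrist_force: [-0.2, -0.3, 0.3]
grip_width: 0.0522
finger_force: 0.0
[-0.0017, -0.0003, -0.0014] [0.0003, -0.0026, -0.004]
[-0.0019, -0.0003, 0.0766] [0.0003, -0.0026, -0.004]
```

View pics/s2.png

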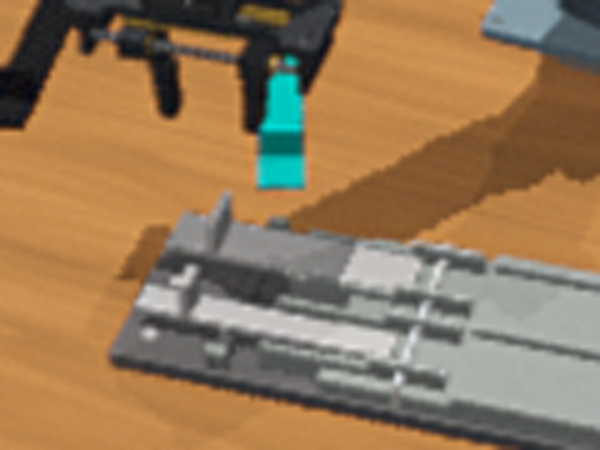

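Fingers straddle the lug's column (crop 165 and 255, lug at 222). I'll check the lug's position from this view, with its top at (284,181).

```bash
python3 - <<'E'
from h import *
c,s=np.cos(RP[2]),np.sin(RP[2])
def inv(w): d=w[:2]-RP[:2];return np.round([c*d[0]+s*d[1],-s*d[0]+c*d[1]],4)
print("pred",[(240+0,)] and [np.round((px("scene",rk([x,y,.068],RP)[0])-[240,140])*5) for x in(-.041,-.033) for y in(.02,.06)])
for n in("scene","top"):
  for r in models.spot_point(n,"wide_bar_lug"): print(n,round(r["conf"],2),inv(at(n,r["xy"],.068)))
E
```

```text
pred [array([200., 220.]), array([217., 187.]), array([210., 222.]), array([227., 189.])]
scene 0.89 [-0.2352 -0.1385]
scene 0.8 [-0.043   0.0245]
scene 0.56 [-0.0235  0.1324]
scene 0.54 [-0.2754  0.1784]
top 0.6 [-0.0389  0.0466]
top 0.6 [-0.0319  0.1872]
top 0.6 [-0.2744  0.2053]
```

```bash
python3 -m pendant '[[[-0.002,0,0.02,0,0,0,0.6],[-0.002,0,0.04,0,0,0,0.6],[-0.002,0,0.06,0,0,0,0.6],[-0.002,0,0.075,0,0,0,0.6],[-0.002,0,0.075,0,0,0,0.6]]]'
python3 -m pendant '[[[0,0,0,0,0,0,0.3],[0,0,0,0,0,0,0.15],[0,0,0,0,0,0,0],[0,0,0,0,0,0,0],[0,0,0,0,0,0,0]]]' 10
```

```text
time_s: 3.7
tcp_pos: [0.4879, -0.1898, 0.0447]
ee_rot: [-0.052, 0.999, 0.0, -0.0]
wrist_force: [-0.7, -0.4, -0.3]
grip_width: 0.0531
finger_force: 0.0
time_s: 4.32
tcp_pos: [0.488, -0.191, 0.0449]
ee_rot: [-0.052, 0.999, -0.0, 0.0]
wrist_force: [-0.6, -0.7, 0.4]
grip_width: 0.0047
finger_force: 0.0
```

Closed past 8 mm, so the lug is not between the pads. Looking again.

```bash
python3 - <<'E'
from h import *
a=snapshot("scene");b=snapshot("top")
A=cv2.resize(a[160:230,255:345],None,fx=6,fy=6,interpolation=cv2.INTER_CUBIC)
B=cv2.resize(b[185:255,330:410],None,fx=3.3,fy=6,interpolation=cv2.INTER_CUBIC)
B=cv2.resize(b[180:260,325:410],None,fx=3.0,fy=3.0,interpolation=cv2.INTER_CUBIC)
o=np.zeros((420,800,3),np.uint8);o[:,:540]=A;o[:240,545:]=B
cv2.imwrite("pics/s3.png",o[:,:,::-1]); print(sensors.get_obs()["grip_width"],sensors.get_obs()["finger_force"])
E
```

```text
0.000597602050543124 0.0
```

View pics/s3.png

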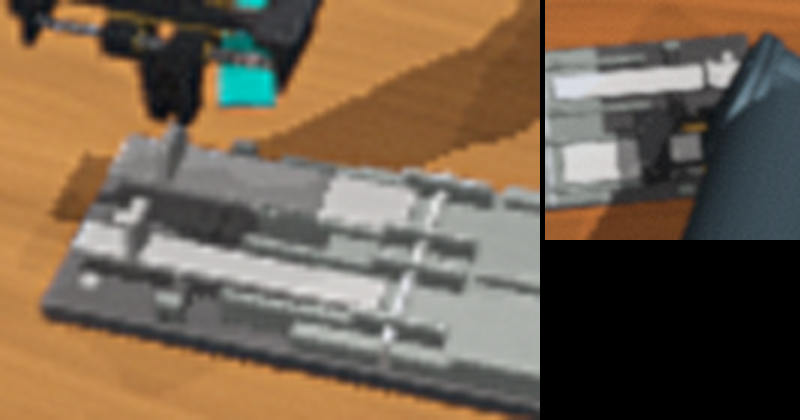

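```bash
python3 - <<'E'
from h import *
f=lambda P:np.round((px("scene",P)-[255,160])*6)
print("tcp",f([.488,-.191,.045]),"z.07",f([.488,-.191,.07]),"z.1",f([.488,-.191,.1]))
for x in(-.037,-.03):
  for y in(.02,.04,.06): print(x,y,[f(rk([x,y,z],RP)[0]).tolist() for z in(.038,.068)])
for n in ("scene",):
  for r in models.cut_out(n,"wide_bar_lug")[:4]: print(r["conf"],(r["xy"]-np.array([255,160]))*6)
E
```

```text
tcp [173. 154.] z.07 [171. 125.] z.1 [169.  90.]
-0.037 0.02 [[159.0, 179.0], [156.0, 145.0]]
-0.037 0.04 [[169.0, 160.0], [167.0, 125.0]]
-0.037 0.06 [[179.0, 140.0], [177.0, 106.0]]
-0.03 0.02 [[169.0, 181.0], [167.0, 147.0]]
-0.03 0.04 [[179.0, 162.0], [177.0, 127.0]]
-0.03 0.06 [[189.0, 142.0], [187.0, 108.0]]
0.87 [-205.2  357. ]
0.71 [232.2 188.4]
0.58 [247.2  70.2]
0.48 [-69.  -70.2]
```

```bash
python3 - <<'E'
from h import *
f=lambda P:np.round((px("scene",P)-[240,140])*5)
t=np.array([.4839,-.195,.1173]);d=np.array([-.103,.995,0])
for s in(-.026,.026): print(f(t+s*d),f(t+s*d+[0,0,.025]), f(t+s*d*1.6+[0,0,.0]))
E
```

```text
[180. 147.] [178. 121.] [160. 143.]
[244. 159.] [243. 133.] [264. 163.]
```

```bash
python3 -m pendant '[[[0,0,-0.02,0,0,0,0],[0,0,-0.04,0,0,0,0],[0,0,-0.05,0,0,0,0.3],[0,0,-0.05,0,0,0,0.5],[0,0,-0.05,0,0,0,0.5]]]'
python3 -m pendant '[[[0,0,0.02,0,0,0,0.5],[0,0,0.04,0,0,0,0.5],[0,0,0.05,0,0,0,0.5],[0,0,0.053,0,0,0,0.5],[0,0,0.053,0,0,0,0.5]]]'
python3 - <<'E'
from h import *
a=snapshot("scene")
A=cv2.resize(a[150:220,255:355],None,fx=8,fy=8,interpolation=cv2.INTER_CUBIC)
cv2.imwrite("pics/s4.png",A[:,:,::-1])
t=sensors.get_obs()["tcp_pos"];d=np.array([-.103,.995,0])
f=lambda P:np.round((px("scene",P)-[255,150])*8)
for s in(-.022,.022): print(f(t+s*d),f(t+s*d+[0,0,.025]))
E
```

```text
time_s: 5.1
tcp_pos: [0.4876, -0.1907, 0.0942]
ee_rot: [-0.052, 0.999, 0.0, -0.0]
wrist_force: [-0.8, 0.0, -0.2]
grip_width: 0.0282
finger_force: 0.0
time_s: 5.72
tcp_pos: [0.4881, -0.191, 0.042]
ee_rot: [-0.052, 0.999, -0.0, 0.0]
wrist_force: [-0.8, -0.7, 0.8]
grip_width: 0.0439
finger_force: 0.0
[188. 282.] [185. 243.]
[273. 298.] [271. 260.]
```

View pics/s4.png

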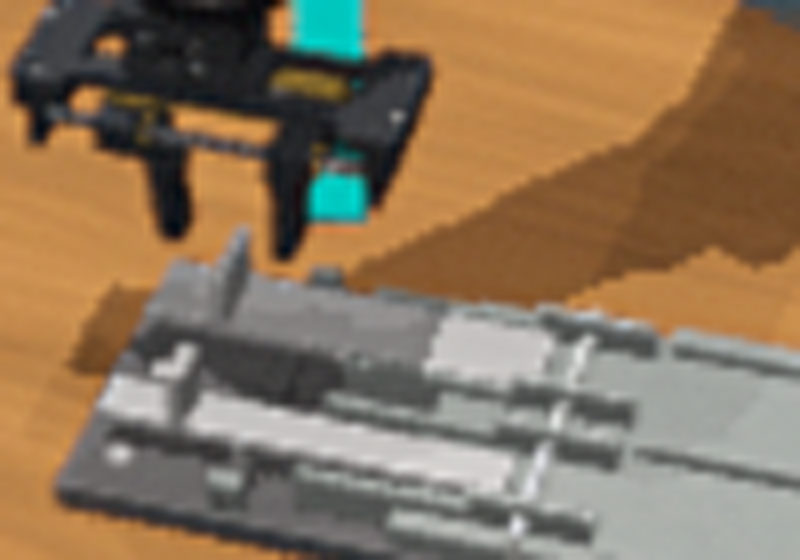

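```bash
python3 -m pendant '[[[0,0,0.002,0,0,0,0.5],[0,0,0.004,0,0,0,0.5],[0,0,0.006,0,0,0,0.5],[0,0,0.008,0,0,0,0.5],[0,0,0.008,0,0,0,0.5]]]'
python3 - <<'E'
from h import *
print(sensors.get_obs()["wrist_force"],sensors.get_obs()["torque"])
b=snapshot("top")
B=cv2.resize(b[190:255,330:410],None,fx=8,fy=8,interpolation=cv2.INTER_CUBIC)
cv2.imwrite("pics/t5.png",B[:,:,::-1])
t=sensors.get_obs()["tcp_pos"];d=np.array([-.103,.995,0])
f=lambda P:np.round((px("top",P)-[330,190])*8)
for s in(-.022,.022): print(f(t+s*d),f(t+s*d+[0,0,.03]))
E
```

```text
time_s: 6.4
tcp_pos: [0.4878, -0.1909, 0.0337]
ee_rot: [-0.052, 0.999, 0.0, -0.0]
wrist_force: [-0.8, -0.4, -0.2]
grip_width: 0.0443
finger_force: 0.0
[-0.79267518 -0.44669954 -0.18827447] [ 0.08896861 -0.01938406 -0.01985946]
[463. 315.] [475. 308.]
[351. 324.] [361. 318.]
```

View pics/t5.png

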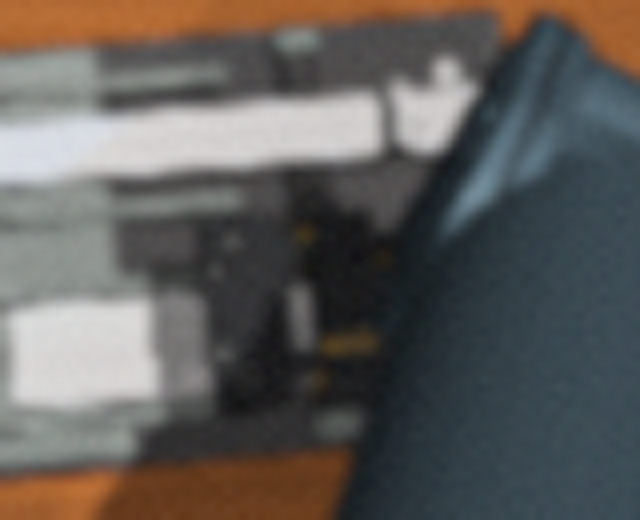

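Zero contact force with the reported TCP below the plate top, and laterally the gripper is centred (body rows ~200–410, predicted ~318). So the real fingertips sit about 27 mm higher than reported. Descending further under force watch.

```bash
python3 -m pendant '[[[0,0,0.004,0,0,0,0.5],[0,0,0.008,0,0,0,0.5],[0,0,0.012,0,0,0,0.5],[0,0,0.015,0,0,0,0.5],[0,0,0.015,0,0,0,0.5]]]'
python3 -m pendant '[[[0,0,0,0,0,0,0.3],[0,0,0,0,0,0,0.15],[0,0,0,0,0,0,0],[0,0,0,0,0,0,0],[0,0,0,0,0,0,0]]]' 10
```

```text
time_s: 7.08
tcp_pos: [0.4878, -0.1909, 0.0186]
ee_rot: [-0.052, 0.999, 0.0, -0.0]
wrist_force: [0.7, 0.1, 0.1]
grip_width: 0.0442
finger_force: 0.0
time_s: 7.7
tcp_pos: [0.4882, -0.1916, 0.019]
ee_rot: [-0.051, 0.999, -0.0, 0.0]
wrist_force: [1.2, -1.9, -0.2]
grip_width: 0.0078
finger_force: 10.0
```

Gripped (7.8 mm at 10 N). Planning the tip-and-draw path in bar coordinates.

```bash
cat > path.py <<'E'
from h import *
G=(-.033,-.011)
def bar(x0,z0,th):
    c,s=np.cos(th),np.sin(th); return tool(x0+c*G[0]-s*G[1],z0+s*G[0]+c*G[1],th)
W=[(-.003,.030,0),(-.003,.030,.04),(-.003,.030,.08),(-.003,.030,.12),(-.003,.0300,.14),(-.003,.0300,.14),
(.009,.0315,.13),(.021,.033,.13),(.033,.0345,.13),(.045,.036,.12),(.057,.0363,.10),
(.067,.0373,.08),(.077,.0385,.065),(.087,.0398,.05),(.097,.0407,.035),(.107,.0415,.02),
(.118,.042,.005),(.130,.0422,-.015),(.142,.0422,-.03),(.154,.0415,-.042),(.166,.0408,-.052),
(.176,.0402,-.06),(.186,.0397,-.06),(.195,.0395,-.06),(.203,.0393,-.06),(.208,.0392,-.06),
(.212,.0392,-.06),(.216,.0392,-.06),(.219,.0392,-.06),(.2195,.0392,-.06),(.2195,.0392,-.06),
(.219,.037,-.04),(.219,.0345,-.02),(.219,.032,-.005),(.219,.0305,0),(.219,.0305,0)]
for k in range(0,35,5): print("call",k//5+1); rows(*[bar(*w) for w in W[k+1:k+6]],base=bar(*W[k]))
E
python3 path.py
```

```text
call 1
[0.0, 0.0005, 0.0013] [-0.04, 0.0, -0.0]
[-0.0, 0.001, 0.0026] [-0.08, 0.0, -0.0]
[0.0, 0.0016, 0.0039] [-0.12, -0.0, -0.0]
[-0.0, 0.0019, 0.0045] [-0.14, 0.0, 0.0]
[-0.0, 0.0019, 0.0045] [-0.14, 0.0, 0.0]
call 2
[0.0, 0.012, -0.0001] [0.01, 0.0, -0.0]
[0.0, 0.0241, 0.0] [0.01, 0.0, -0.0]
[0.0, 0.0362, 0.0002] [0.01, 0.0, -0.0]
[-0.0, 0.0482, 0.0001] [0.02, -0.0, -0.0]
[0.0, 0.0599, 0.0008] [0.04, 0.0, -0.0]
call 3
[0.0, 0.0098, -0.0007] [0.02, 0.0, 0.0]
[-0.0, 0.0198, -0.0014] [0.035, 0.0, 0.0]
[0.0, 0.0297, -0.0022] [0.05, 0.0, 0.0]
[0.0, 0.0396, -0.0026] [0.065, 0.0, 0.0]
[0.0, 0.0495, -0.0029] [0.08, 0.0, 0.0]
call 4
[-0.0, 0.0108, -0.0008] [0.015, 0.0, 0.0]
[-0.0, 0.0226, -0.0014] [0.035, 0.0, 0.0]
[-0.0, 0.0345, -0.0017] [0.05, 0.0, 0.0]
[0.0, 0.0464, -0.0011] [0.062, 0.0, 0.0]
[0.0, 0.0583, -0.0005] [0.072, 0.0, 0.0]
call 5
[-0.0, 0.0099, -0.0002] [0.008, 0.0, 0.0]
[-0.0, 0.0199, -0.0002] [0.008, 0.0, 0.0]
[-0.0, 0.0289, -0.0005] [0.008, 0.0, 0.0]
[-0.0, 0.0369, -0.0007] [0.008, 0.0, 0.0]
[-0.0, 0.0419, -0.0008] [0.008, 0.0, 0.0]
call 6
[0.0, 0.004, -0.0002] [0.0, 0.0, 0.0]
[0.0, 0.008, -0.0005] [0.0, 0.0, 0.0]
[-0.0, 0.011, -0.0007] [0.0, 0.0, 0.0]
[0.0, 0.0115, -0.0007] [0.0, 0.0, 0.0]
[0.0, 0.0115, -0.0007] [0.0, 0.0, 0.0]
call 7
[-0.0, -0.0001, 0.0029] [-0.02, -0.0, -0.0]
[-0.0, 0.0002, 0.006] [-0.04, -0.0, -0.0]
[-0.0, 0.0006, 0.009] [-0.055, -0.0, -0.0]
[-0.0, 0.0007, 0.0107] [-0.06, 0.0, 0.0]
[-0.0, 0.0007, 0.0107] [-0.06, 0.0, 0.0]
```

```bash
python3 -m pendant '[[[0,0,0,0,0,0,0],[0,0.0005,0.0013,-0.04,0,0,0],[0,0.001,0.0026,-0.08,0,0,0],[0,0.0016,0.0039,-0.12,0,0,0],[0,0.002,0.0045,-0.14,0,0,0]]]' 40
python3 -m pendant '[[[0,0,0,0,0,0,0],[0,0,0,0,0,0,0],[0,0,0,0,0,0,0],[0,0,0,0,0,0,0],[0,0,0,0,0,0,0]]]'
python3 - <<'E'
from h import *
o=sensors.get_obs();print(Rot.from_quat(o["ee_rot"]).as_matrix()[:,1].round(3))
a=snapshot("scene");A=cv2.resize(a[150:220,255:355],None,fx=8,fy=8,interpolation=cv2.INTER_CUBIC);cv2.imwrite("pics/s6.png",A[:,:,::-1])
E
```

```text
time_s: 8.32
tcp_pos: [0.4881, -0.189, 0.0145]
ee_rot: [-0.051, 0.996, 0.07, -0.003]
wrist_force: [-0.1, -1.8, 3.0]
grip_width: 0.0077
finger_force: 40.0
time_s: 8.95
tcp_pos: [0.488, -0.1892, 0.0145]
ee_rot: [-0.051, 0.996, 0.069, -0.003]
wrist_force: [-0.2, -2.6, 4.4]
grip_width: 0.0076
finger_force: 40.0
[-0.102  0.985  0.139]
```

View pics/s6.png

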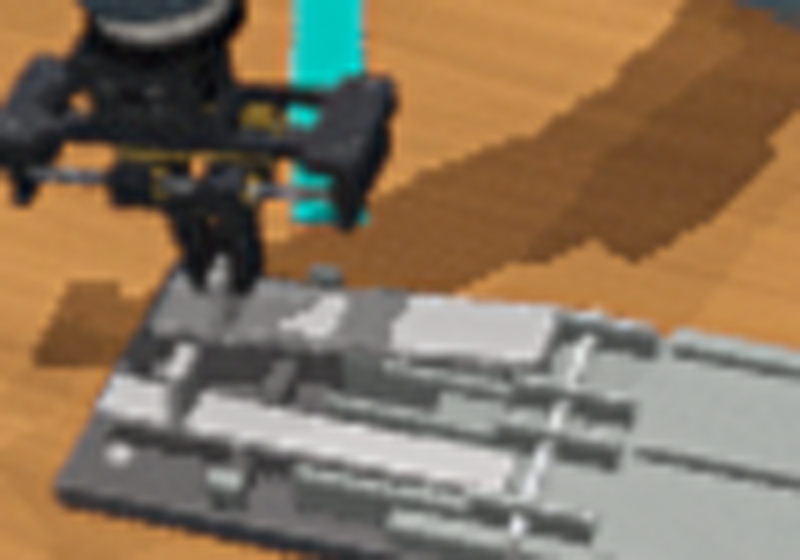

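The lug is held between the pads at (220,280) and the bar's front end is lifted, with its end face at (545,345) clear of the lip line. Drawing it out.

```bash
python3 -m pendant '[[[0,0.012,0,0.01,0,0,0],[0,0.024,0,0.01,0,0,0],[0,0.036,0,0.01,0,0,0],[0,0.048,0,0.02,0,0,0],[0,0.06,0.001,0.04,0,0,0]]]'
python3 -m pendant '[[[0,0.01,-0.0007,0.02,0,0,0],[0,0.02,-0.0014,0.035,0,0,0],[0,0.03,-0.0022,0.05,0,0,0],[0,0.04,-0.0026,0.065,0,0,0],[0,0.0495,-0.003,0.08,0,0,0]]]'
python3 -c "
from path import *
o=sensors.get_obs();print(Rot.from_quat(o['ee_rot']).as_matrix()[:,1].round(3));print(o['torque'])
print('ideal',bar(.107,.0415,.02)[0])"|tail -3
```

```text
time_s: 9.62
tcp_pos: [0.4804, -0.1286, 0.0211]
ee_rot: [-0.052, 0.997, 0.05, -0.004]
wrist_force: [1.2, -1.4, -2.2]
grip_width: 0.0074
finger_force: 40.2
time_s: 10.25
tcp_pos: [0.4746, -0.0791, 0.0288]
ee_rot: [-0.052, 0.999, 0.01, -0.002]
wrist_force: [0.1, -0.5, -4.7]
grip_width: 0.0077
finger_force: 40.1
[-0.104  0.994  0.021]
[-0.42637442 -0.12988724 -0.03168351]
ideal [ 0.47536597 -0.08408918  0.02984224]
```

```bash
python3 -m pendant '[[[0,0.0108,-0.0008,0.015,0,0,0],[0,0.0226,-0.0014,0.035,0,0,0],[0,0.0345,-0.0017,0.05,0,0,0],[0,0.0464,-0.0011,0.062,0,0,0],[0,0.058,-0.0005,0.072,0,0,0]]]'
python3 -m pendant '[[[0,0.008,-0.0001,0.008,0,0,0],[0,0.016,-0.0002,0.008,0,0,0],[0,0.023,-0.0003,0.008,0,0,0],[0,0.029,-0.0005,0.008,0,0,0],[0,0.033,-0.0006,0.008,0,0,0]]]'
python3 -c "
from path import *
o=sensors.get_obs();print(Rot.from_quat(o['ee_rot']).as_matrix()[:,1].round(3));print(o['torque'])
print('ideal',bar(.2,.0393,-.06)[0])"|tail -3
```

```text
time_s: 10.88
tcp_pos: [0.4687, -0.0214, 0.0304]
ee_rot: [-0.052, 0.998, -0.026, -0.0]
wrist_force: [0.6, -0.4, -6.7]
grip_width: 0.0076
finger_force: 40.1
time_s: 11.5
tcp_pos: [0.4671, 0.0097, 0.0302]
ee_rot: [-0.051, 0.998, -0.03, 0.002]
wrist_force: [0.6, -1.4, -4.5]
grip_width: 0.0075
finger_force: 40.0
[-0.103  0.993 -0.06 ]
[-0.08791285  0.01848392  0.04104434]
ideal [0.46587023 0.00759358 0.03029861]
```

```bash
python3 -m pendant '[[[0,0.002,-0.0001,0,0,0,0],[0,0.004,-0.0002,0,0,0,0],[0,0.006,-0.0003,0,0,0,0],[0,0.008,-0.0004,0,0,0,0],[0,0.008,-0.0004,0,0,0,0]]]'
python3 -m pendant '[[[0,0.002,-0.0001,0,0,0,0],[0,0.004,-0.0002,0,0,0,0],[0,0.006,-0.0003,0,0,0,0],[0,0.007,-0.0004,0,0,0,0],[0,0.007,-0.0004,0,0,0,0]]]'
```

```text
time_s: 12.12
tcp_pos: [0.4664, 0.0168, 0.0302]
ee_rot: [-0.051, 0.998, -0.03, 0.002]
wrist_force: [0.8, -3.5, -3.5]
grip_width: 0.0074
finger_force: 40.0
time_s: 12.75
tcp_pos: [0.4659, 0.0223, 0.0303]
ee_rot: [-0.051, 0.998, -0.031, 0.002]
wrist_force: [0.4, -8.9, -2.7]
grip_width: 0.0074
finger_force: 40.0
```

```bash
python3 -m pendant '[[[0,0.002,-0.0001,0,0,0,0],[0,0.004,-0.0002,0,0,0,0],[0,0.006,-0.0003,0,0,0,0],[0,0.006,-0.0003,0,0,0,0],[0,0.006,-0.0003,0,0,0,0]]]'
python3 -m pendant '[[[0,0,0.003,-0.02,0,0,0],[0,0,0.006,-0.04,0,0,0],[0,0.0006,0.008,-0.055,0,0,0],[0,0.0007,0.009,-0.06,0,0,0],[0,0.0007,0.009,-0.06,0,0,0]]]'
python3 -c "
from path import *
print('ideal',bar(.219,.0305,0)[0])"|tail -1
```

```text
time_s: 13.38
tcp_pos: [0.4654, 0.027, 0.0303]
ee_rot: [-0.05, 0.998, -0.032, 0.002]
wrist_force: [0.9, -12.3, -1.8]
grip_width: 0.0078
finger_force: 40.0
time_s: 14.0
tcp_pos: [0.4655, 0.0272, 0.0211]
ee_rot: [-0.05, 0.999, -0.001, 0.0]
wrist_force: [0.5, -10.5, -3.1]
grip_width: 0.0078
finger_force: 40.0
ideal [0.46385101 0.02708951 0.0195    ]
```

```bash
python3 -m pendant '[[[0,0,0.001,0,0,0,0],[0,0,0.002,0,0,0,0],[0,0,0.0025,0,0,0,0],[0,0,0.0025,0,0,0,0],[0,0,0.0025,0,0,0,0]]]'
python3 - <<'E'
from h import *
a=snapshot("scene");b=snapshot("top")
o=np.zeros((420,800,3),np.uint8)
o[:,:480]=cv2.resize(a[165:235,270:350],None,fx=6,fy=6,interpolation=cv2.INTER_CUBIC)
o[:280,485:]=cv2.resize(b[190:270,245:335],None,fx=3.5,fy=3.5,interpolation=cv2.INTER_CUBIC)
cv2.imwrite("pics/s7.png",o[:,:,::-1])
E
```

```text
time_s: 14.62
tcp_pos: [0.4656, 0.0268, 0.019]
ee_rot: [-0.05, 0.999, -0.002, 0.001]
wrist_force: [-0.7, -12.5, 2.8]
grip_width: 0.0078
finger_force: 40.0
```

On the deck: the TCP is back at its initial grip height and the z force has turned upward. Releasing and retreating.

```bash
python3 -m pendant '[[[0,0,0,0,0,0,0.15],[0,0,0,0,0,0,0.3],[0,0,0,0,0,0,0.3],[0,0,0,0,0,0,0.3],[0,0,0,0,0,0,0.3]]]'
python3 -m pendant '[[[0,0,-0.02,0,0,0,0.3],[0,0,-0.05,0,0,0,0.3],[0,0,-0.09,0,0,0,0.3],[0,0,-0.13,0,0,0,0.3],[0,0,-0.17,0,0,0,0.3]]]'
python3 -m pendant '[[[0,-0.05,0,0,0,0,0.3],[0,-0.1,0,0,0,0,0.3],[0,-0.15,0,0,0,0,0.3],[0,-0.2,0,0,0,0,0.3],[0,-0.2,0,0,0,0,0.3]]]'
python3 - <<'E'
from h import *
a=snapshot("scene");b=snapshot("top")
o=np.zeros((480,800,3),np.uint8)
o[:400,:480]=cv2.resize(a[165:215,300:360],None,fx=8,fy=8,interpolation=cv2.INTER_CUBIC)
A=cv2.resize(a[165:240,260:410],None,fx=5.3,fy=5.3,interpolation=cv2.INTER_CUBIC)
o=np.zeros((600,800,3),np.uint8);o[:A.shape[0],:A.shape[1]]=A
B=cv2.resize(b[195:263,235:405],None,fx=2.9,fy=2.9,interpolation=cv2.INTER_CUBIC);o[400:400+B.shape[0],:B.shape[1]]=B
cv2.imwrite("pics/s8.png",o[:,:,::-1])
f=lambda X:np.round((px("scene",rk(X,RP)[0])-[260,165])*5.3).tolist()
for X in((.142,.06,.038),(.142,.02,.038),(.342,.02,.038),(.342,.06,.038),(.181,.02,.068)):print(X,f(X))
E
```

```text
time_s: 15.35
tcp_pos: [0.4651, 0.0312, 0.0185]
ee_rot: [-0.052, 0.999, 0.0, 0.0]
wrist_force: [-0.1, -0.2, 0.5]
grip_width: 0.0267
finger_force: 0.0
time_s: 15.98
tcp_pos: [0.4647, 0.0308, 0.1898]
ee_rot: [-0.052, 0.999, 0.0, -0.0]
wrist_force: [0.6, 0.5, -0.1]
grip_width: 0.0261
finger_force: 0.0
time_s: 16.6
tcp_pos: [0.4852, -0.1725, 0.1887]
ee_rot: [-0.048, 0.999, -0.001, 0.0]
wrist_force: [0.3, -0.5, 1.3]
grip_width: 0.0266
finger_force: 0.0
(0.142, 0.06, 0.038) [362.0, 142.0]
(0.142, 0.02, 0.038) [349.0, 178.0]
(0.342, 0.02, 0.038) [623.0, 233.0]
(0.342, 0.06, 0.038) [631.0, 195.0]
(0.181, 0.02, 0.068) [403.0, 158.0]
```

View pics/s8.png

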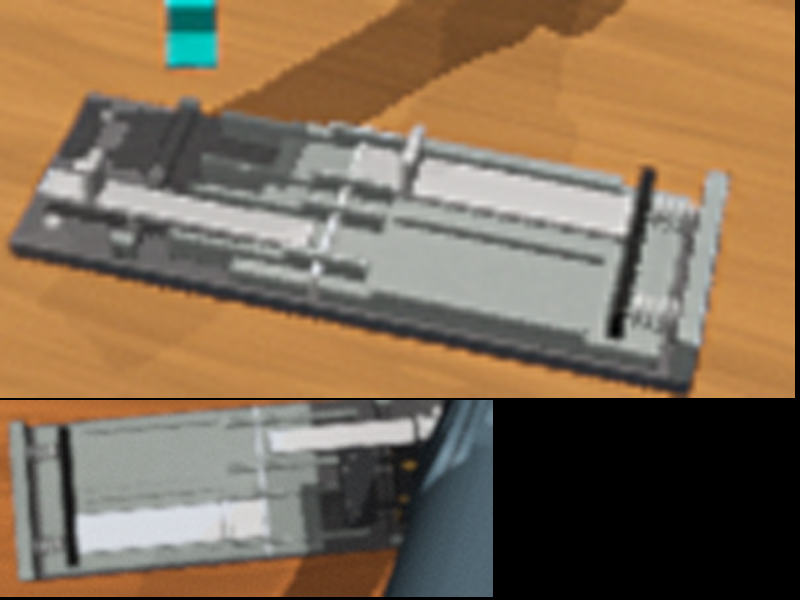

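The wide bar lies flat in the cradle, with its tail at the lip (355,160) and its front against the buffer (628,215). Both match the predicted seated corners. The narrow bar is unmoved and the arm is clear.

```bash
python3 -c "
from cell import workorder
print(workorder.job_done())"
```

```text
the job is handed in; nothing more can be done
None
```

The wide bar was tipped over the lip, drawn out and released flat in the cradle between lip and buffer; the narrow bar did not appear to move, and the job is handed in (about 17 s used, no verdict returned).

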